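Vent a culture bottle in the incubator drawer

TASK

Pull the incubator drawer all the way open, screw the orange cap on the bottle inside down until it bottoms out, then back it off a quarter turn so that the bottle can vent. Finish still gripping the cap, holding it still at that quarter turn with the drawer open, and leave the other things where they are.

Things in the scene. Friction and masses are not known exactly. Their poses are not given: they have to be found in the camera images.
- incubator: white benchtop incubator, a fixed box 220 (x) x 180 (y) x 125 (z) mm with one drawer; origin under its centre; its own x points from front to back, y to the left for someone facing the front, z up. Its front face lies at x = -110 mm. The drawer slides out along its -x.
- sample_drawer (a joint): how far the drawer is out, in m: 0 shut, 0.15 fully out against its stop. Starts shut or up to 20 mm ajar. The slide has about 4 N of friction and stays where it is left.
- drawer_handle (a point): middle of the drawer's steel bar handle: a level round bar 10 mm thick, 90 mm long along the incubator's y, 104 mm above the bench. Its axis is 41 mm in front (-x) of the grey drawer front, whose top edge is 116 mm above the bench. Axes parallel to the incubator's. It moves with the drawer.
- vent_cap: orange ribbed screw cap, 40 mm in diameter, 22 mm tall, upright on the bottle fixed in the drawer, thread already engaged. Origin on its axis at its underside, 78 mm above the bench when seated; the axis is 125 mm behind (+x) the handle bar. A white line on top runs from the axis along the cap's own -x. Its axes turn with it and equal the incubator's when seated.
- cap_turn (a joint): how far the cap is unscrewed, in rad: 0 = bottomed out (a firm stop), growing anticlockwise seen from above; starts between 2.2 and 3.6, upper stop at 4.7. Right-hand thread, height 4 mm per full turn (0.64 mm per rad), friction about 0.08 N m, stays where it is left.
- seat_mark (a point): white mark on the grey holder block (top 44 mm above the bench) round the bottle, on the side towards the handle, 41 mm from the cap's axis. The white line on the cap points at it when the cap is bottomed out. The amber bottle's shoulder, 60 mm across, reaches 57 mm above the bench, its 32 mm wide neck stands above; the drawer's side rims reach 41 mm.
- vent_mark (a point): green mark on the same block, 41 mm from the cap's axis towards the incubator's -y side (to the right as seen from the front). The white line on the cap points at it a quarter turn (anticlockwise from above) after bottoming out.
- timer: bystander, to be left alone: white laboratory timer 58 x 62 x 20 mm lying on top of the incubator; origin at its underside
- beaker_25: bystander, to be left alone: small clear glass beaker, 38 mm across, 48 mm tall; origin under its centre
- vial: bystander, to be left alone: glass sample vial with blue cap, 20 mm across, 54 mm tall; origin under its centre
- cal_weight: bystander, to be left alone: steel-grey knobbed calibration weight, 30 mm across, 48 mm tall; origin under its centre
- petri_dish: bystander, to be left alone: clear petri dish, 64 mm across, 15 mm tall; origin under its centre
- rubber_bulb: bystander, to be left alone: red rubber pipette bulb, 47 mm across, 69 mm tall; origin under its centre

How it is judged:
By the outcome, as a careful person would: the job done as asked, in the order asked, and still so for the second after the job is handed in, while the arm keeps its last pose, push and grip.
It also fails if it takes over 72 s, if anything falls off the work surface, if the arm or the gripper's body presses on something with over 40 N, if the wrist force passes 120 N, or if a joint passes its speed limit or range.

ROBOT

A 7-joint arm with a two-finger parallel gripper is mounted at the origin on a cart in front of the work surface, level with it; the furniture and walls round the work are solid. World frame = base frame: x ahead of the robot, y to its left, z up, the work surface at z = 0. Lengths are in m, angles in rad, forces in N, time in s.
With the tool pointing down it reaches from about 0.4 to 0.85 m from the base axis. Payload 4.4 kg.
Tool frame: the origin (TCP) lies between the finger pads; the fingertips stand 14 mm ahead of it and the grasp point (between the pads) lies 5 mm behind it (arm.finger_overhang is the distance from the TCP to the fingertips, in m); z points along the fingers, y is the line along which they close (so a half turn about z gives the same grasp; the last joint's range is limited). The gripper opens to 94 mm and grips with 3 to 60 N. Pads are 16 mm wide; open, the fingers measure 119 mm over their backs; the gripper's body (75 mm by 177 mm) begins 78 mm behind the grasp point.
Start: joints at [-0.066, 0.628, 0.038, 1.517, -0.027, 0.996, -0.02], TCP at [0.65, 0, 0.219] pointing down, gripper open.
Joint ranges: [-3.06, 3.06], [-0.37, 2.12], [-1.25, 1.32], [0.18, 2.47], [-1.1, 4.24], [0.23, 1.98], [-2.94, 2.94]. Speed limits (rad/s): [2.57, 2.57, 3.14, 3.14, 3.14, 3.14, 3.14].

INTERFACE

Orientations are given as a unit quaternion [x, y, z, w].
In Python, from rig import arm gives the robot as it stands.
- The arm moves only by the tool step_arm, never from a script. Its argument "targets" is a list of rows, each a list of 7 numbers: the shift along the tool's x, y, z scaled (see below), then the turn, a rotation vector about the tool's x, y, z scaled (see below), then the opening, from 0 (shut) to 1 (fully open). A call has 1 to 20 rows; each row is the pose to reach, as a shift and turn from the pose commanded when the call began, along the tool's axes at that moment; what a row does not reach only later rows make up. The controller multiplies each number of a shift by 0.2 m and each number of a turn by pi/2 rad. A row lasts 1/12 s, in which the tool goes at most 41.7 mm and 7.16 degrees, less where a joint would pass 70% of its speed; a pose out of reach is approached as far as the arm can. A call with a number of a shift or a turn outside -1 to 1 is refused whole. A call with a gripper value outside its range is refused whole. The fingers move at their own pace and stop on an object; the grip force is fixed at half the most. Time passes only in rows, so rows that repeat a pose let the fingers close. It gives the time, the measured TCP pose, the force, the opening and the grip force at its end, in the units of the state.
- arm.state(): the state, without advancing time (a new reading comes with each control period).
- arm.camera(name): name is "scene" or "side" or "wrist"; returns (picture, depth): 480x640x3 uint8, blue, green, red; 480x640 float32, m along the optical axis (not along the pixel's ray), 0 where there is no reading.
- arm.camera_info(name): a dict with "fovy" (degrees; the focal length in pixels is half the picture's height over the tangent of half this angle, whatever the lens; pixels are square), "cx", "cy" (the principal point, pixels), "world_from_camera" (4x4, takes a point from camera to world coordinates). Camera axes: x right, y down, z forward; pixel columns grow to the right and rows downward; lengths in m; the calibration is good to about 2 mm. A picture is of the moment at which its call begins: read the wrist's pose just before it. camera_info takes no time and is no camera call; for the wrist camera it gives the pose at the moment of the call.
- arm.close_job(): hands the job in; it is judged then, once.
The state is a dict: "t": time; "q": joint angles; "qd": joint speeds; "joint_torque": joint torques, N m; "position": TCP position; "orientation": TCP orientation; "ft_force": force on the tool from outside, world axes, zero at the start; "moment": the same for the moment, N m; "width": opening from 0.0 (shut) to 1.0 (fully open); "grip_force": force on a finger pad.
Only numpy, scipy, OpenCV 4.12 (cv2) and the standard library are available. Lean on these libraries where they do the work, as an engineer would, in place of code of your own. Each camera call takes 0.05 s, during which the arm holds its last target. There are 200 camera calls.

## Working session

There is one attempt and no reset: what is moved stays moved. The work goes in short steps, Python scripts to look and compute and a tool call to move; the robot and the scene stay as the last step left them, time stands still between calls to the robot, and variables do not carry over. Pictures are saved under pics/ and viewed, at most 10 in all, crops included, and the job is handed in when it is done.

Besides the shell and the picture viewer there is one more tool, called after "Emit:" by a JSON object that holds its "op" and its "data". step_arm: Moves the arm, as the interface text tells. Its arguments: {"type":"object","properties":{"targets":{"type":"array","items":{"type":"array","items":{"type":"number","minimum":-1,"maximum":1}}}},"required":["targets"]}

```bash
mkdir -p pics; cat > h.py <<'E'
from rig import arm
import numpy as np, cv2
from scipy.spatial.transform import Rotation as R
def cam(n):
    i=arm.camera_info(n); p,d=arm.camera(n); return p,d,i
def pt(d,i,u,v,z=None):
    f=240/np.tan(np.radians(i['fovy'])/2); T=np.array(i['world_from_camera'])
    r=np.array([(u-i['cx'])/f,(v-i['cy'])/f,1.])
    if z is None: return T[:3,:3]@(r*d)+T[:3,3]
    w=T[:3,:3]@r; return T[:3,3]+w*(z-T[2,3])/w[2]
def cloud(d,i):
    f=240/np.tan(np.radians(i['fovy'])/2); T=np.array(i['world_from_camera'])
    v,u=np.mgrid[:480,:640]; c=np.stack([(u-i['cx'])/f*d,(v-i['cy'])/f*d,d],-1)
    return c@T[:3,:3].T+T[:3,3]
E
python3 - <<'E'
from h import *
s=arm.state();print(s['t'],s['position'],s['orientation'],s['width'],s['ft_force'])
for n in('scene','wrist'):
    p,d,i=cam(n);cv2.imwrite(f'pics/{n}0.png',p);np.savez(f'{n}0.npz',p=p,d=d,**{k:i[k] for k in i});print(n,i['fovy'],np.round(i['world_from_camera'],3).tolist())
E
```

```text
0.0 [6.49349177e-01 3.01592147e-05 2.18574510e-01] [ 7.07100120e-01  7.07112819e-01 -6.67689079e-04 -6.59380427e-04] 0.9992969100179326 [ 0.41730847 -0.02492867  0.09338404]
scene 53.40804214666025 [[0.717, -0.282, 0.638, -0.072], [-0.697, -0.314, 0.644, -0.607], [0.019, -0.906, -0.422, 0.544], [0.0, 0.0, 0.0, 1.0]]
wrist 69.17167377872248 [[1.0, 0.001, -0.003, 0.649], [0.001, -0.969, -0.245, 0.071], [-0.003, 0.245, -0.969, 0.384], [0.0, 0.0, 0.0, 1.0]]
```

View pics/scene0.png

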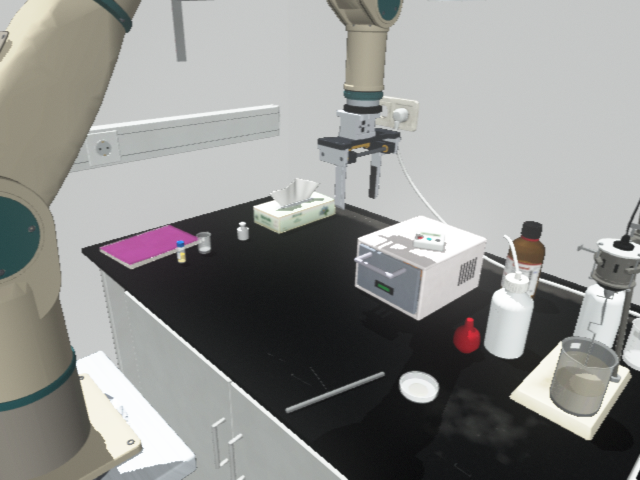

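View pics/wrist0.png

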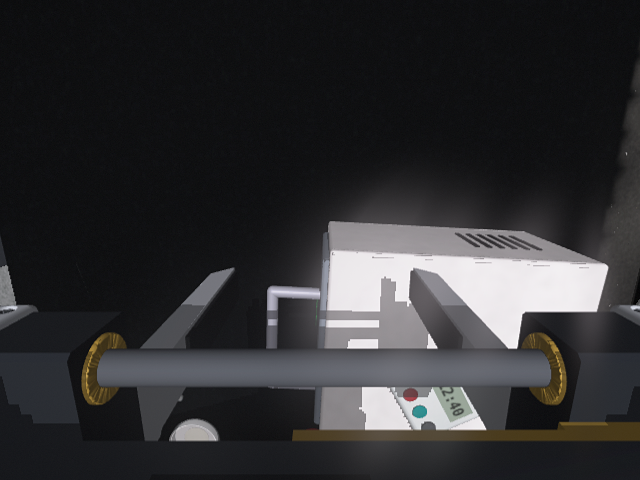

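The scene view shows the incubator at about (420,265) with its handle at (378,255). In the wrist view the bar is at u≈272 and the front edge at u≈325. I'll measure both by depth.

```bash
python3 - <<'E'
from h import *
for n in('scene','wrist'):
    f=np.load(n+'0.npz'); d=f['d']; i={k:f[k] for k in('fovy','cx','cy','world_from_camera')}
    i={k:(float(v) if v.ndim==0 else v) for k,v in i.items()}
    c=cloud(d,i); ok=(d>0)
    box=(c[...,0]>.45)&(c[...,0]<1.)&(abs(c[...,1])<.35)&ok
    top=box&(abs(c[...,2]-.125)<.004)
    P=c[top][:,:2].astype(np.float32); 
    print(n,len(P),'top',cv2.minAreaRect(P),np.median(c[top][:,2]))
    if n=='scene':
        m=np.zeros((480,640),np.uint8);m[235:300,350:410]=1
    else:
        m=np.zeros((480,640),np.uint8);m[280:400,255:318]=1
    b=box&(m>0)&(c[...,2]>.095)&(c[...,2]<.115)
    Q=c[b]; 
    print(len(Q)); 
    for lo,hi in [(.40,.62)]: pass
    h,e=np.histogram(Q[:,0],20);print(h,e.round(3))
    np.save(n+'Q.npy',Q)
    k=cv2.minAreaRect(Q[:,:2].astype(np.float32));print(k,Q.min(0),Q.max(0))
E
```

```text
scene 3385 top ((0.7660454511642456, -0.16262364387512207), (0.2528762221336365, 0.34164854884147644), 9.143303871154785) 0.12581500221250325
774
[ 73 116  29  15  15  18  18  18  11  53 239 145  11   8   0   1   1   1
   1   1] [0.593 0.598 0.602 0.607 0.612 0.617 0.621 0.626 0.631 0.635 0.64  0.645
 0.649 0.654 0.659 0.664 0.668 0.673 0.678 0.682 0.687]
((0.6285845637321472, -0.07392776012420654), (0.15036536753177643, 0.0743609294295311), 72.16956329345703) [ 0.59305011 -0.15587952  0.09500086] [ 0.68700016 -0.00513202  0.11493016]
wrist 21788 top ((0.7576972246170044, -0.09227030724287033), (0.16736745834350586, 0.21952643990516663), 87.0414810180664) 0.12531576120887897
1263
[ 55 144 161 187 154  38  29  35  38  36  33  42  40  29  36  42  31  39
  43  51] [0.596 0.599 0.601 0.603 0.606 0.608 0.61  0.612 0.615 0.617 0.619 0.622
 0.624 0.626 0.629 0.631 0.633 0.635 0.638 0.64  0.642]
((0.6192600727081299, -0.09890235960483551), (0.1161499172449112, 0.045797962695360184), 88.77281951904297) [ 0.59633864 -0.15741129  0.09925251] [ 0.6423719  -0.04046455  0.11493667]
```

```bash
python3 - <<'E'
from h import *
for n in('wrist','scene'):
    Q=np.load(n+'Q.npy'); Q=Q[(Q[:,0]<.609)]
    y=Q[:,1]; x=Q[:,0]
    for _ in range(3):
        p=np.polyfit(y,x,1); r=x-np.polyval(p,y); k=abs(r)<.007; x,y=x[k],y[k]
    print(n,'bar slope(yaw~-)',p,y.min(),y.max(),'x at mid',np.polyval(p,(y.min()+y.max())/2),'ztop',np.percentile(Q[:,2],97),len(x))
f=np.load('wrist0.npz'); i={k:(float(f[k]) if f[k].ndim==0 else f[k]) for k in('fovy','cx','cy','world_from_camera')}
c=cloud(f['d'],i); 
t=(abs(c[...,2]-.125)<.004)&(c[...,1]<0)&(f['d']>0)&(c[...,0]>.6)
# left edge (incubator +y side) of the top: image upper edge, cols 340-520
T=[c[:,u][t[:,u]][0] for u in range(340,515) if t[:,u].any()]
T=np.array(T);print('side edge',np.polyfit(T[:,0],T[:,1],1),T[[0,-1]])
F=np.array([c[v][t[v]][0] for v in range(232,340) if t[v].any()]);print('front edge',np.polyfit(F[:,1],F[:,0],1),F[[0,-1]])
E
```

```text
wrist bar slope(yaw~-) [0.04654405 0.60622194] -0.13994349514583282 -0.04046455328556277 x at mid 0.6020234753338263 ztop 0.11037552436332351 715
scene bar slope(yaw~-) [0.04272727 0.60310384] -0.1426633373738569 -0.04237163083787954 x at mid 0.5991508214612324 ztop 0.11080256256215602 213
side edge [-0.05207706  0.0304604 ] [[ 0.66077596 -0.00433118  0.12256268]
 [ 0.79819557 -0.01105658  0.12128271]]
front edge [0.05509292 0.65316115] [[ 0.65531028 -0.00366404  0.12208061]
 [ 0.64834229 -0.08259199  0.1211535 ]]
```

Emit:
{"op": "step_arm", "data": {"targets": [[-0.2, -0.1, 0.1, 0, 0, 0.032, 0.35], [-0.455, -0.24, 0.15, 0, 0, 0.032, 0.35], [-0.455, -0.24, 0.15, 0, 0, 0.032, 0.35], [-0.455, -0.24, 0.15, 0, 0, 0.032, 0.35], [-0.455, -0.24, 0.15, 0, 0, 0.032, 0.35]]}}

```text
t: 0.52
position: [0.6009, -0.0928, 0.189]
orientation: [0.726, 0.688, -0.001, -0.0]
ft_force: [0.7, 1.1, -0.9]
width: 0.682
grip_force: 0.0
```

```bash
python3 - <<'E'
from h import *
s=arm.state();print(s['t'],s['position'],s['orientation'],s['width'],s['ft_force'])
p,d,i=cam('wrist');cv2.imwrite('pics/w1.png',p)
c=cloud(d,i)
b=(d>0)&(abs(c[...,2]-.106)<.006)&(c[...,0]<.62)&(c[...,0]>.57)&(c[...,1]<-.0)&(c[...,1]>-.18)
Q=c[b];x,y=Q[:,0],Q[:,1]
print(len(Q),Q.min(0),Q.max(0))
for _ in range(4):
    q=np.polyfit(y,x,1);r=x-np.polyval(q,y);k=abs(r)<.007;x,y=x[k],y[k]
print(q,y.min(),y.max(),np.polyval(q,-.091))
E
```

```text
0.5167 [ 0.60094009 -0.09284343  0.18898419] [ 7.25892025e-01  6.87808236e-01 -6.60660802e-04 -4.02495345e-04] 0.6819314944277584 [ 0.68532606  1.07211581 -0.90363859]
2217 [ 0.59447583 -0.1406798   0.10326681] [ 0.61996222 -0.04137805  0.11170999]
[0.0324999  0.60503917] -0.1403314975793239 -0.04137805189898511 0.6020816828174009
```

Emit:
{"op": "step_arm", "data": {"targets": [[0, 0, 0, 0, 0, 0, 0.35], [0, 0, 0, 0, 0, 0, 0.35], [0, 0, 0.05, 0, 0, 0, 0.35], [0, 0, 0.1, 0, 0, 0, 0.35], [0, 0, 0.2, 0, 0, 0, 0.35], [0, 0, 0.3, 0, 0, 0, 0.35], [0, 0, 0.4, 0, 0, 0, 0.35], [0, 0, 0.45, 0, 0, 0, 0.35], [0, 0, 0.45, 0, 0, 0, 0.1], [0, 0, 0.45, 0, 0, 0, 0], [0, 0, 0.45, 0, 0, 0, 0], [0, 0, 0.45, 0, 0, 0, 0], [0, 0, 0.45, 0, 0, 0, 0], [0, 0, 0.45, 0, 0, 0, 0], [0, 0, 0.45, 0, 0, 0, 0]]}}

```text
t: 1.82
position: [0.6028, -0.091, 0.1005]
orientation: [0.725, 0.689, 0.001, 0.001]
ft_force: [-0.4, 0.3, 4.8]
width: 0.093
grip_force: 30.0
```

Emit:
{"op": "step_arm", "data": {"targets": [[0, -0.02, 0, 0, 0, 0, 0], [0, -0.06, 0, 0, 0, 0, 0], [0, -0.1, 0, 0, 0, 0, 0], [0, -0.14, 0, 0, 0, 0, 0], [0, -0.18, 0, 0, 0, 0, 0], [0, -0.22, 0, 0, 0, 0, 0], [0, -0.26, 0, 0, 0, 0, 0], [0, -0.3, 0, 0, 0, 0, 0], [0, -0.34, 0, 0, 0, 0, 0], [0, -0.38, 0, 0, 0, 0, 0], [0, -0.42, 0, 0, 0, 0, 0], [0, -0.46, 0, 0, 0, 0, 0], [0, -0.5, 0, 0, 0, 0, 0], [0, -0.54, 0, 0, 0, 0, 0], [0, -0.58, 0, 0, 0, 0, 0], [0, -0.62, 0, 0, 0, 0, 0], [0, -0.64, 0, 0, 0, 0, 0], [0, -0.66, 0, 0, 0, 0, 0], [0, -0.66, 0, 0, 0, 0, 0]]}}

```text
t: 3.4
position: [0.4712, -0.0841, 0.1004]
orientation: [0.725, 0.689, 0.001, 0.001]
ft_force: [1.8, 1.1, 9.0]
width: 0.093
grip_force: 30.0
```

Moved 132 mm; now creep to the stop.

Emit:
{"op": "step_arm", "data": {"targets": [[0, -0.02, 0, 0, 0, 0, 0], [0, -0.035, 0, 0, 0, 0, 0], [0, -0.05, 0, 0, 0, 0, 0], [0, -0.06, 0, 0, 0, 0, 0], [0, -0.07, 0, 0, 0, 0, 0], [0, -0.075, 0, 0, 0, 0, 0]]}}

```text
t: 3.9
position: [0.4573, -0.0834, 0.1005]
orientation: [0.725, 0.689, 0.002, 0.002]
ft_force: [4.4, 2.3, 8.3]
width: 0.094
grip_force: 30.0
```

Emit:
{"op": "step_arm", "data": {"targets": [[0, -0.01, 0, 0, 0, 0, 0], [0, -0.02, 0, 0, 0, 0, 0], [0, -0.03, 0, 0, 0, 0, 0], [0, -0.035, 0, 0, 0, 0, 0]]}}

```text
t: 4.23
position: [0.4543, -0.0833, 0.1005]
orientation: [0.724, 0.689, 0.004, 0.005]
ft_force: [11.7, 0.8, -3.5]
width: 0.097
grip_force: 30.0
```

Emit:
{"op": "step_arm", "data": {"targets": [[0, -0.01, 0, 0, 0, 0, 0], [0, -0.02, 0, 0, 0, 0, 0], [0, -0.02, 0, 0, 0, 0, 0]]}}

```text
t: 4.48
position: [0.4543, -0.0832, 0.1006]
orientation: [0.724, 0.69, 0.006, 0.007]
ft_force: [17.2, 1.4, -10.9]
width: 0.092
grip_force: 30.0
```

Emit:
{"op": "step_arm", "data": {"targets": [[0, 0.03, 0, 0, 0, 0, 0], [0, 0.03, 0, 0, 0, 0, 0.35], [0, 0.03, 0, 0, 0, 0, 0.35], [0, 0.03, 0, 0, 0, 0, 0.35], [0, 0.03, 0, 0, 0, 0, 0.35], [0, 0.03, 0, 0, 0, 0, 0.35], [0, 0.03, -0.1, 0, 0, 0, 0.35], [0, 0.03, -0.25, 0, 0, 0, 0.4], [0, 0.03, -0.4, 0, 0, 0, 0.6], [0, 0.03, -0.6, 0, 0, 0, 0.8], [-0.1, 0.2, -0.7, 0, 0, 0, 0.9], [-0.2, 0.4, -0.7, 0, 0, 0, 0.9], [-0.35, 0.6, -0.7, 0, 0, 0, 0.9], [-0.35, 0.64, -0.7, 0, 0, 0, 0.9], [-0.35, 0.64, -0.7, 0, 0, 0, 0.9]]}}

```text
t: 5.73
position: [0.5711, -0.1625, 0.2387]
orientation: [0.726, 0.688, -0.0, 0.001]
ft_force: [0.2, 0.2, 1.3]
width: 0.86
grip_force: 0.0
```

```bash
cat > look.py <<'E'
from h import *; import sys
n=sys.argv[1]
s=arm.state();print(s['t'],s['position'],s['orientation'],np.round(s['q'],3),s['width'],s['ft_force'])
p,d,i=cam('wrist');cv2.imwrite(f'pics/{n}.png',p)
c=cloud(d,i); h=cv2.cvtColor(p,cv2.COLOR_BGR2HSV)
m=(h[...,0]>4)&(h[...,0]<22)&(h[...,1]>150)&(h[...,2]>90)&(d>0)&(c[...,2]>.06)&(c[...,2]<.12)
print(m.sum(),np.median(c[m],0))
zt=np.percentile(c[m][:,2],80); t=m&(abs(c[...,2]-zt)<.004)
P=c[t][:,:2].astype(np.float32); print('ztop',zt,'circle',cv2.minEnclosingCircle(P))
(cx,cy),r=cv2.minEnclosingCircle(P)
w=(d>0)&(h[...,1]<70)&(h[...,2]>150)&(abs(c[...,2]-zt)<.005)&(np.hypot(c[...,0]-cx,c[...,1]-cy)<.021)
W=c[w].mean(0); print('white',w.sum(),W,'dir deg',np.degrees(np.arctan2(W[1]-cy,W[0]-cx)))
g=(h[...,0]>40)&(h[...,0]<85)&(h[...,1]>100)&(h[...,2]>60)&(d>0)&(abs(c[...,2]-.045)<.01)
if g.any(): print('green',g.sum(),c[g].mean(0))
sm=(d>0)&(h[...,1]<60)&(h[...,2]>200)&(abs(c[...,2]-.045)<.006)&(abs(np.hypot(c[...,0]-cx,c[...,1]-cy)-.041)<.01)
if sm.any(): print('seatw',sm.sum(),c[sm].mean(0))
E
python3 look.py w2
```

```text
5.7333 [ 0.57112389 -0.16252374  0.238664  ] [ 7.25738230e-01  6.87970002e-01 -8.88331345e-05  1.13615463e-03] [ 0.19   0.525  0.061  1.661 -0.035  0.955  0.21 ] 0.8603195425410127 [0.18678661 0.17883596 1.29880724]
1708 [ 0.57665243 -0.08817105  0.10222215]
ztop 0.10287558603663277 circle ((0.5776053667068481, -0.08955191820859909), 0.02078389935195446)
white 103 [ 0.5875367  -0.09073226  0.10297784] dir deg -6.777832639307848
green 36 [ 0.57538297 -0.13163258  0.04547583]
seatw 44 [ 0.5370023  -0.08789085  0.04543553]
```

View pics/w2.png

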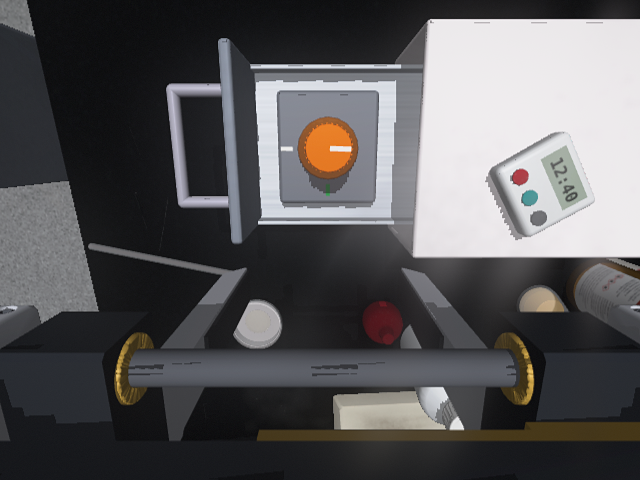

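The cap is at (328,148) with its line pointing right. The seat mark is at (287,149) and the vent mark at (327,188). That puts the turn at about 3.07 rad and the axis at about (0.578, -0.089).

Emit:
{"op": "step_arm", "data": {"targets": [[0.1, 0, 0, 0, 0, -0.08, 0.75], [0.2, 0, 0, 0, 0, -0.16, 0.75], [0.367, 0.015, 0, 0, 0, -0.24, 0.75], [0.367, 0.015, 0, 0, 0, -0.32, 0.75], [0.367, 0.015, 0, 0, 0, -0.4, 0.75], [0.367, 0.015, 0, 0, 0, -0.48, 0.75], [0.367, 0.015, 0, 0, 0, -0.56, 0.75], [0.367, 0.015, 0, 0, 0, -0.64, 0.75], [0.367, 0.015, 0, 0, 0, -0.72, 0.75], [0.367, 0.015, 0, 0, 0, -0.8, 0.75], [0.367, 0.015, 0, 0, 0, -0.88, 0.75], [0.367, 0.015, 0, 0, 0, -0.96, 0.75], [0.367, 0.015, 0, 0, 0, -1, 0.75], [0.367, 0.015, 0, 0, 0, -1, 0.75]]}}

```text
t: 6.95
position: [0.5733, -0.0856, 0.239]
orientation: [0.024, 1.0, 0.0, -0.001]
ft_force: [-0.1, 0.8, 0.0]
width: 0.749
grip_force: 0.0
```

```bash
python3 look.py w3; python3 - <<'E'
from h import *
s=arm.state();M=R.from_quat(s['orientation']).as_matrix();print(M.round(3));print('to cap, tool axes/0.2',(M.T@(np.array([.578,-.0893,.085])-s['position'])/.2).round(3))
E
```

```text
6.95 [ 0.57327293 -0.08560777  0.23902679] [ 2.37330633e-02  9.99717463e-01  7.73495707e-05 -1.31493978e-03] [ 0.34   0.527 -0.371  1.686  0.222  0.973  1.412] 0.7489735872326897 [-0.07388431  0.84724248  0.0453683 ]
1383 [ 0.57533518 -0.089306    0.10216325]
ztop 0.10279286111518068 circle ((0.5771056413650513, -0.09021174162626266), 0.020816490054130554)
white 84 [ 0.58713483 -0.09079397  0.10292435] dir deg -3.322484706936734
green 62 [ 0.52922853 -0.10477776  0.0477792 ]
seatw 56 [ 0.53991577 -0.08794796  0.0450819 ]
[[-0.999  0.051 -0.002]
 [ 0.051  0.999  0.   ]
 [ 0.002  0.    -1.   ]]
to cap, tool axes/0.2 [-0.025 -0.017  0.771]
```

Emit:
{"op": "step_arm", "data": {"targets": [[-0.0235, -0.02, 0.1, 0, 0, 0, 0.75], [-0.0235, -0.02, 0.25, 0, 0, 0, 0.75], [-0.0235, -0.02, 0.4, 0, 0, 0, 0.75], [-0.0235, -0.02, 0.5, 0, 0, 0, 0.75], [-0.0235, -0.02, 0.5, 0, 0, 0, 0.75], [-0.0235, -0.02, 0.5, 0, 0, 0, 0.75]]}}

```text
t: 7.5
position: [0.5785, -0.09, 0.1389]
orientation: [0.025, 1.0, 0.0, -0.001]
ft_force: [0.7, 1.2, 0.8]
width: 0.747
grip_force: 0.0
```

```bash
python3 - <<'E'
from h import *
s=arm.state();M=R.from_quat(s['orientation']).as_matrix();print(s['t'],s['position'],s['q']);print(M.round(3));print('to cap, tool axes/0.2',(M.T@(np.array([.5778,-.0898,.085])-s['position'])/.2).round(4))
E
```

```text
7.5 [ 0.57853201 -0.08998763  0.13891822] [ 0.31325318  0.65325815 -0.32651755  1.77275393  0.28529721  0.76502786
  1.36131913]
[[-0.999  0.051 -0.003]
 [ 0.051  0.999  0.   ]
 [ 0.003  0.    -1.   ]]
to cap, tool axes/0.2 [0.0029 0.0007 0.2696]
```

Good alignment. Lower and grip.

Emit:
{"op": "step_arm", "data": {"targets": [[0.002, 0, 0.1, 0, 0, 0, 0.75], [0.002, 0, 0.2, 0, 0, 0, 0.75], [0.002, 0, 0.265, 0, 0, 0, 0.75], [0.002, 0, 0.265, 0, 0, 0, 0.7], [0.002, 0, 0.265, 0, 0, 0, 0.55], [0.002, 0, 0.265, 0, 0, 0, 0.48], [0.002, 0, 0.265, 0, 0, 0, 0.3], [0.002, 0, 0.265, 0, 0, 0, 0.3], [0.002, 0, 0.265, 0, 0, 0, 0.3], [0.002, 0, 0.265, 0, 0, 0, 0.3], [0.002, 0, 0.265, 0, 0, 0, 0.3]]}}

```text
t: 8.42
position: [0.5802, -0.0899, 0.0876]
orientation: [0.025, 1.0, 0.0, 0.001]
ft_force: [-0.1, 1.0, 6.7]
width: 0.421
grip_force: 30.0
```

```bash
python3 - <<'E'
from h import *
s=arm.state();print(s['t'],s['position'],s['q'],s['moment'],s['ft_force'])
E
```

```text
8.4167 [ 0.58020221 -0.08986279  0.08761222] [ 0.29273993  0.72403026 -0.29595098  1.80781258  0.32175211  0.65496886
  1.33079924] [ 0.45491362  0.12107113 -0.02209541] [-0.13466124  1.00690147  6.70947713]
```

Emit:
{"op": "step_arm", "data": {"targets": [[0, 0, 0, 0, 0, 0, 0.5], [0, 0, 0, 0, 0, 0, 0.5], [0.009, 0, 0.008, 0, 0, 0, 0.5], [0.009, 0, 0.008, 0, 0, 0, 0.5], [0.009, 0, 0.008, 0, 0, 0, 0.5]]}}

```text
t: 8.83
position: [0.5771, -0.0905, 0.0845]
orientation: [0.025, 1.0, -0.0, -0.0]
ft_force: [1.0, 0.7, 0.2]
width: 0.498
grip_force: 0.0
```

Emit:
{"op": "step_arm", "data": {"targets": [[0, 0, 0, 0, 0, 0, 0.3], [0, 0, 0, 0, 0, 0, 0.3], [0, 0, 0, 0, 0, 0, 0.3], [0, 0, 0, 0, 0, 0, 0.3]]}}

```text
t: 9.17
position: [0.5774, -0.0897, 0.0848]
orientation: [0.025, 1.0, 0.0, -0.0]
ft_force: [0.4, 3.1, -1.7]
width: 0.418
grip_force: 30.0
```

Emit:
{"op": "step_arm", "data": {"targets": [[0, 0, 0, 0, 0, 0.06, 0.3], [0, 0, 0.001, 0, 0, 0.12, 0.3], [0, 0, 0.001, 0, 0, 0.18, 0.3], [0, 0, 0.001, 0, 0, 0.24, 0.3], [0, 0, 0.002, 0, 0, 0.3, 0.3], [0, 0, 0.002, 0, 0, 0.36, 0.3], [0, 0, 0.002, 0, 0, 0.42, 0.3], [0, 0, 0.002, 0, 0, 0.48, 0.3], [0, 0, 0.003, 0, 0, 0.54, 0.3], [0, 0, 0.003, 0, 0, 0.6, 0.3], [0, 0, 0.003, 0, 0, 0.66, 0.3], [0, 0, 0.004, 0, 0, 0.72, 0.3], [0, 0, 0.004, 0, 0, 0.78, 0.3], [0, 0, 0.004, 0, 0, 0.84, 0.3], [0, 0, 0.005, 0, 0, 0.9, 0.3], [0, 0, 0.005, 0, 0, 0.95, 0.3], [0, 0, 0.005, 0, 0, 1, 0.3], [0, 0, 0.005, 0, 0, 1, 0.3]]}}

```text
t: 10.67
position: [0.5793, -0.0881, 0.0838]
orientation: [0.725, 0.689, 0.002, 0.0]
ft_force: [4.9, 4.8, -3.1]
width: 0.422
grip_force: 30.0
```

```bash
cat > st.py <<'E'
from h import *
s=arm.state();M=R.from_quat(s['orientation']).as_matrix()
print(s['t'],np.round(s['position'],4),'q',np.round(s['q'],3),'m',np.round(s['moment'],3),'f',np.round(s['ft_force'],1),'toolx yaw deg',np.degrees(np.arctan2(M[1,0],M[0,0])).round(2),'w',s['width'])
E
python3 st.py
```

```text
10.6667 [ 0.5793 -0.0881  0.0838] q [ 0.017  0.719  0.139  1.822 -0.164  0.609  0.205] m [ 1.009 -0.756 -0.161] f [ 4.9  4.8 -3.1] toolx yaw deg 87.09 w 0.42169707066157186
```

Emit:
{"op": "step_arm", "data": {"targets": [[0, 0, 0, 0, 0, 0.06, 0.3], [0, 0, 0.001, 0, 0, 0.12, 0.3], [0, 0, 0.001, 0, 0, 0.18, 0.3], [0, 0, 0.001, 0, 0, 0.24, 0.3], [0, 0, 0.002, 0, 0, 0.3, 0.3], [0, 0, 0.002, 0, 0, 0.36, 0.3], [0, 0, 0.002, 0, 0, 0.42, 0.3], [0, 0, 0.002, 0, 0, 0.48, 0.3], [0, 0, 0.003, 0, 0, 0.54, 0.3], [0, 0, 0.003, 0, 0, 0.6, 0.3], [0, 0, 0.003, 0, 0, 0.66, 0.3], [0, 0, 0.004, 0, 0, 0.72, 0.3], [0, 0, 0.004, 0, 0, 0.77, 0.3], [0, 0, 0.004, 0, 0, 0.8, 0.3], [0, 0, 0.004, 0, 0, 0.83, 0.3], [0, 0, 0.004, 0, 0, 0.83, 0.3]]}}

```text
t: 12.0
position: [0.5808, -0.0895, 0.0831]
orientation: [0.994, 0.109, 0.003, 0.001]
ft_force: [7.1, 1.5, -7.2]
width: 0.419
grip_force: 30.0
```

```bash
python3 st.py; python3 look.py w4
```

```text
12.0 [ 0.5808 -0.0895  0.0831] q [-0.2    0.775  0.498  1.827 -0.562  0.679 -0.728] m [ 0.476 -1.489 -0.102] f [ 7.1  1.5 -7.2] toolx yaw deg 12.47 w 0.41925095842837423
12.0 [ 0.58083186 -0.08947295  0.08309182] [9.94083716e-01 1.08583396e-01 2.62971052e-03 5.44868767e-04] [-0.2    0.775  0.498  1.827 -0.562  0.679 -0.728] 0.41925095842837423 [ 7.14194583  1.53469134 -7.21403792]
5400 [ 0.58178145 -0.08796479  0.10059469]
ztop 0.10114514818311007 circle ((0.578615128993988, -0.0896417498588562), 0.020834926515817642)
white 0 [nan nan nan] dir deg nan
green 9 [ 0.57657431 -0.13573824  0.04576205]look.py:12: RuntimeWarning: Mean of empty slice.
  W=c[w].mean(0); print('white',w.sum(),W,'dir deg',np.degrees(np.arctan2(W[1]-cy,W[0]-cx)))
  ret = um.true_divide(
```

View pics/w4.png

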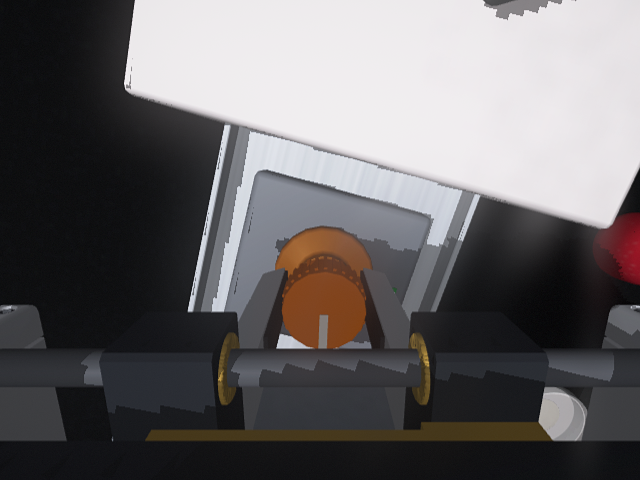

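The line at (323,330) points straight down in the image, along tool −x, so the cap hasn't slipped and about 13° remain. Creep to the stop.

Emit:
{"op": "step_arm", "data": {"targets": [[0, 0, 0, 0, 0, 0.03, 0.3], [0, 0, 0, 0, 0, 0.06, 0.3], [0, 0, 0.001, 0, 0, 0.09, 0.3], [0, 0, 0.001, 0, 0, 0.11, 0.3], [0, 0, 0.001, 0, 0, 0.11, 0.3], [0, 0, 0.001, 0, 0, 0.11, 0.3]]}}

```text
t: 12.55
position: [0.5809, -0.0898, 0.083]
orientation: [1.0, 0.023, 0.003, 0.0]
ft_force: [8.1, 1.0, -6.2]
width: 0.423
grip_force: 30.0
```

```bash
python3 st.py
```

```text
12.55 [ 0.5809 -0.0898  0.083 ] q [-0.226  0.786  0.545  1.828 -0.611  0.695 -0.855] m [ 0.383 -1.569 -0.006] f [ 8.1  1.  -6.2] toolx yaw deg 2.65 w 0.4226360648529105
```

Emit:
{"op": "step_arm", "data": {"targets": [[0, 0, 0, 0, 0, 0.02, 0.3], [0, 0, 0, 0, 0, 0.04, 0.3], [0, 0, 0, 0, 0, 0.06, 0.3], [0, 0, 0, 0, 0, 0.06, 0.3], [0, 0, 0, 0, 0, 0.06, 0.3]]}}

```text
t: 12.97
position: [0.5809, -0.0899, 0.083]
orientation: [1.0, -0.023, 0.003, 0.001]
ft_force: [8.0, 0.5, -6.7]
width: 0.416
grip_force: 30.0
```

```bash
python3 st.py
```

```text
12.9667 [ 0.5809 -0.0899  0.083 ] q [-0.241  0.793  0.57   1.828 -0.636  0.704 -0.925] m [ 0.273 -1.602  0.55 ] f [ 8.   0.5 -6.7] toolx yaw deg -2.64 w 0.41623832421586804
```

Emit:
{"op": "step_arm", "data": {"targets": [[0, 0, 0, 0, 0, 0.01, 0.3], [0, 0, 0, 0, 0, 0.025, 0.3], [0, 0, 0, 0, 0, 0.025, 0.3], [0, 0, 0, 0, 0, 0.025, 0.3]]}}

```text
t: 13.3
position: [0.5805, -0.09, 0.083]
orientation: [0.999, -0.042, 0.002, 0.001]
ft_force: [6.4, 0.9, -5.3]
width: 0.42
grip_force: 30.0
```

```bash
python3 st.py; python3 - <<'E'
from h import *
for n in ('wrist','side'):
    p,d,i=cam(n);cv2.imwrite(f'pics/{n}5.png',p)
    if n=='wrist':
        q=cv2.resize(p[200:400,200:440],None,fx=3,fy=3,interpolation=cv2.INTER_CUBIC);cv2.imwrite('pics/w5c.png',q)
E
```

```text
13.3 [ 0.5805 -0.09    0.083 ] q [-0.246  0.796  0.581  1.829 -0.645  0.709 -0.954] m [ 0.156 -1.349  0.78 ] f [ 6.4  0.9 -5.3] toolx yaw deg -4.81 w 0.4197001999588602
```

View pics/w5c.png

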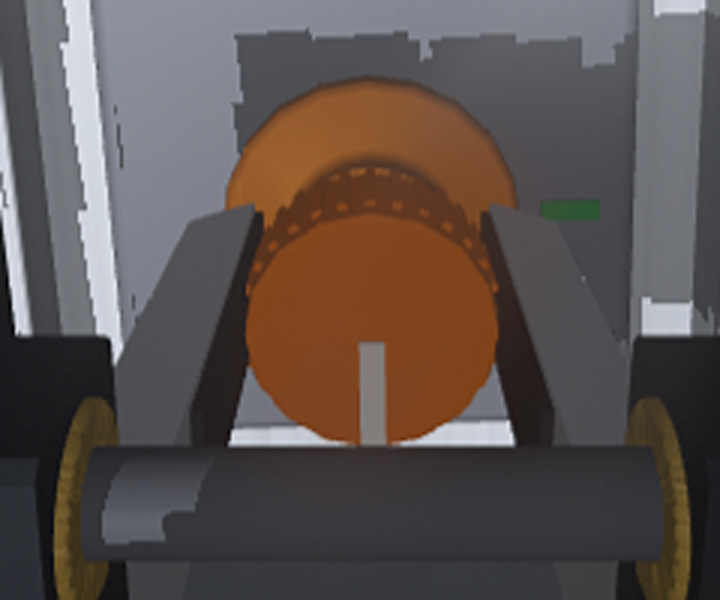

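View pics/side5.png

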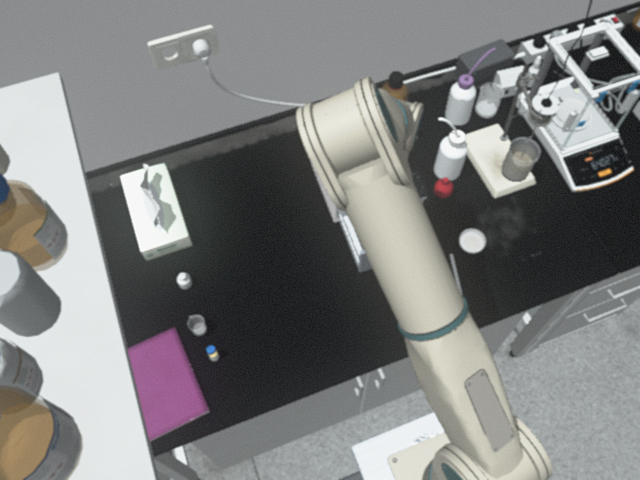

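The cap line is vertical in the crop (x≈372), along tool −x. The green mark is at (570,209) and the moment has risen to 0.78 N m, so the cap has bottomed out. The side view shows the other objects undisturbed. Next I'll measure the angles precisely.

```bash
python3 - <<'E'
from h import *
p,d,i=cam('wrist'); c=cloud(d,i); h=cv2.cvtColor(p,cv2.COLOR_BGR2HSV)
sub=np.zeros(d.shape,bool); sub[308:346,290:360]=1
w=sub&(h[...,1]<80)&(d>0)&(abs(c[...,2]-.101)<.004)
v,u=np.nonzero(w); P=np.array([pt(0,i,a,b,.1005) for a,b in zip(u,v)])
L=cv2.fitLine(P[:,:2].astype(np.float32),cv2.DIST_L2,0,.01,.01).ravel();print('line',w.sum(),P.min(0),P.max(0),np.degrees(np.arctan2(L[1],L[0])))
o=(h[...,0]<22)&(h[...,1]>150)&(d>0)&(abs(c[...,2]-.1005)<.0035)
v,u=np.nonzero(o); O=np.array([pt(0,i,a,b,.1005) for a,b in zip(u,v)]);print('cap',cv2.minEnclosingCircle(O[:,:2].astype(np.float32)))
g=(h[...,0]>45)&(h[...,0]<80)&(h[...,1]>100)&(h[...,2]>50);v,u=np.nonzero(g);print('green',len(u),np.median(u),np.median(v),pt(0,i,np.median(u),np.median(v),.044))
# incubator front edge: top surface points nearest
t=(d>0)&(abs(c[...,2]-.125)<.004)&(h[...,2]>150)
E_=[c[:,u][t[:,u]][-1] for u in range(130,560) if t[:,u].any()]
E_=np.array(E_);x,y=E_[:,0],E_[:,1]
for _ in range(5):
    q=np.polyfit(y,x,1);r=x-np.polyval(q,y);k=abs(r)<2*r.std()+1e-4;x,y=x[k],y[k]
print('front edge slope deg (=-yaw)',np.degrees(np.arctan(q[0])),len(x),np.polyval(q,-.09))
E
python3 st.py
```

```text
line 254 [ 0.5605284  -0.09139362  0.1005    ] [ 0.57676042 -0.08678013  0.1005    ] -5.0352807
cap ((0.5796878933906555, -0.090145044028759), 0.02081889472901821)
green 80 393.0 270.0 [ 0.57501216 -0.1330178   0.044     ]
front edge slope deg (=-yaw) 2.9672563783526025 395 0.6486998842414256
13.45 [ 0.5805 -0.09    0.083 ] q [-0.246  0.796  0.581  1.829 -0.645  0.709 -0.954] m [ 0.161 -1.353  0.757] f [ 6.2  0.6 -6.8] toolx yaw deg -4.81 w 0.4179494893755186
```

Emit:
{"op": "step_arm", "data": {"targets": [[0, 0, 0, 0, 0, -0.06, 0.3], [0, 0, -0.001, 0, 0, -0.12, 0.3], [0, 0, -0.001, 0, 0, -0.18, 0.3], [0, 0, -0.001, 0, 0, -0.24, 0.3], [0, 0, -0.002, 0, 0, -0.3, 0.3], [0, 0, -0.002, 0, 0, -0.36, 0.3], [0, 0, -0.002, 0, 0, -0.42, 0.3], [0, 0, -0.002, 0, 0, -0.48, 0.3], [0, 0, -0.003, 0, 0, -0.54, 0.3], [0, 0, -0.003, 0, 0, -0.6, 0.3], [0, 0, -0.003, 0, 0, -0.66, 0.3], [0, 0, -0.004, 0, 0, -0.72, 0.3], [0, 0, -0.004, 0, 0, -0.78, 0.3], [0, 0, -0.004, 0, 0, -0.84, 0.3], [0, 0, -0.005, 0, 0, -0.9, 0.3], [0, 0, -0.005, 0, 0, -0.95, 0.3], [0, 0, -0.005, 0, 0, -1, 0.3], [0, 0, -0.005, 0, 0, -1, 0.3], [0, 0, -0.005, 0, 0, -1, 0.3]]}}

```text
t: 15.03
position: [0.5793, -0.0885, 0.0839]
orientation: [0.737, 0.676, 0.002, 0.0]
ft_force: [3.8, 4.6, -3.6]
width: 0.421
grip_force: 30.0
```

```bash
cat > fin.py <<'E'
from h import *; import sys
p,d,i=cam('wrist'); c=cloud(d,i); h=cv2.cvtColor(p,cv2.COLOR_BGR2HSV)
q=cv2.resize(p[150:400,160:480],None,fx=2.4,fy=2.4,interpolation=cv2.INTER_CUBIC);cv2.imwrite(f'pics/{sys.argv[1]}.png',q)
sub=np.zeros(d.shape,bool); sub[304:346,290:360]=1
w=sub&(h[...,1]<80)&(d>0)&(abs(c[...,2]-.101)<.005)
v,u=np.nonzero(w); P=np.array([pt(0,i,a,b,.1015) for a,b in zip(u,v)])
L=cv2.fitLine(P[:,:2].astype(np.float32),cv2.DIST_L2,0,.01,.01).ravel();print('line',w.sum(),P.min(0),P.max(0),np.degrees(np.arctan2(L[1],L[0])))
g=(h[...,0]>45)&(h[...,0]<80)&(h[...,1]>100)&(h[...,2]>50);v,u=np.nonzero(g);print('green',len(u))
t=(d>0)&(abs(c[...,2]-.125)<.004)&(h[...,2]>150)&(c[...,0]<.7)
F=np.array([c[v][t[v]][np.argmin(c[v][t[v]][:,0])] for v in range(480) if t[v].any()])
x,y=F[:,0],F[:,1]
for _ in range(6):
    q=np.polyfit(y,x,1);r=x-np.polyval(q,y);k=abs(r)<2*r.std()+1e-4;x,y=x[k],y[k]
print('yaw',-np.degrees(np.arctan(q[0])),len(x))
E
python3 fin.py w6; python3 st.py
```

```text
line 264 [ 0.57434794 -0.10727838  0.1015    ] [ 0.57947241 -0.09098981  0.1015    ] 84.0797
green 0
yaw 7.4941023077548286 309
15.0833 [ 0.5793 -0.0885  0.0839] q [ 0.01   0.72   0.15   1.822 -0.177  0.61   0.182] m [ 0.882 -0.863  0.087] f [ 3.6  4.3 -2.6] toolx yaw deg 85.04 w 0.41860905624299904
```

View pics/w6.png

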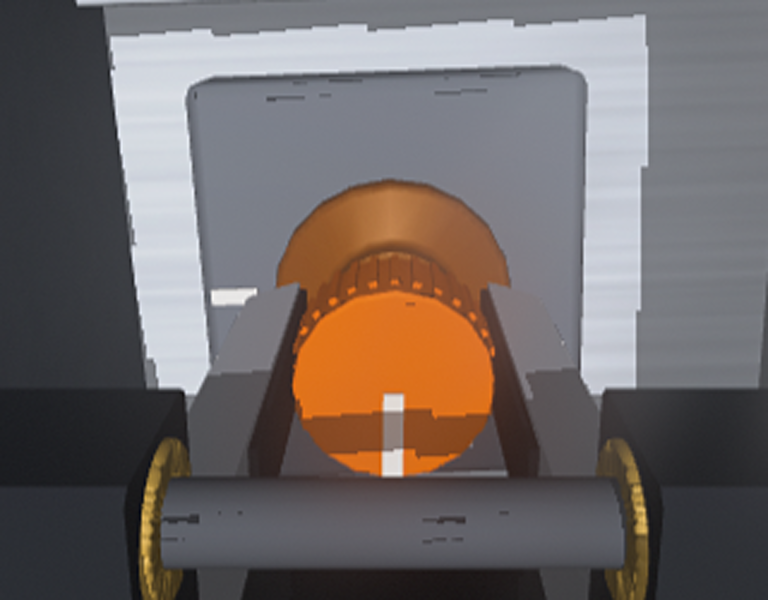

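The line at (393,435) is about 2–2.5° short of square with the drawer block, so turn it a little further anticlockwise.

Emit:
{"op": "step_arm", "data": {"targets": [[0, 0, 0, 0, 0, -0.012, 0.3], [0, 0, 0, 0, 0, -0.024, 0.3], [0, 0, 0, 0, 0, -0.024, 0.3], [0, 0, 0, 0, 0, -0.024, 0.3], [0, 0, 0, 0, 0, -0.024, 0.3], [0, 0, 0, 0, 0, -0.024, 0.3]]}}

```text
t: 15.58
position: [0.5793, -0.0885, 0.0839]
orientation: [0.724, 0.69, 0.002, 0.0]
ft_force: [3.7, 3.6, -2.6]
width: 0.42
grip_force: 30.0
```

```bash
python3 fin.py w7; python3 st.py; python3 - <<'E'
from h import *
p,d,i=cam('scene');c=cloud(d,i);cv2.imwrite('pics/s7.png',p[150:450,60:560])
b=(d>0)&(c[...,2]>.09)&(c[...,2]<.12)&(c[...,0]<.475)&(c[...,0]>.43)&(c[...,1]>-.17)&(c[...,1]<0)
Q=c[b];q=np.polyfit(Q[:,1],Q[:,0],1);print('bar',len(Q),np.median(Q,0),np.polyval(q,-.084))
E
```

```text
line 260 [ 0.57498761 -0.10723928  0.1015    ] [ 0.57952506 -0.09105202  0.1015    ] 85.97239
green 0
yaw 8.604612546792046 275
15.6333 [ 0.5793 -0.0885  0.0839] q [ 0.016  0.719  0.14   1.822 -0.165  0.609  0.209] m [ 0.914 -0.761 -0.015] f [ 4.2  3.5 -3.3] toolx yaw deg 87.19 w 0.4223198631327455
bar 327 [ 0.45208942 -0.09470451  0.10805029] 0.4549534883685663
```

View pics/s7.png

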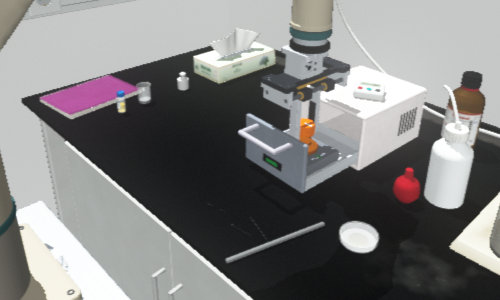

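The drawer is open with the handle at (265,137), the cap is gripped at the quarter turn, and the other objects are untouched.

```bash
python3 -c "from rig import arm; print(arm.close_job())"
```

```text
the job is handed in; nothing more can be done
None
```

The job is handed in: the drawer is fully open against its stop, and the cap was screwed down until it bottomed out, then backed off a quarter turn (within about 1–2° by camera). The gripper is still holding it and the other objects look untouched.

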